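# Open the ball mill, unlock the grinding dish and lift it out level

## Robot

A 6-joint arm with a two-finger parallel gripper is mounted at the origin on a cart in front of the work surface, level with it; the furniture and walls round the work are solid. World frame = base frame: x ahead of the robot, y to its left, z up, the work surface at z = 0. Lengths are in m, angles in degrees, forces in N, time in s.
With the tool pointing down it reaches from about 0.25 to 0.725 m from the base axis. Payload 9.7 kg.
Tool frame: the origin (TCP) lies midway between the tips of the shut fingers; the grasp point (between the pads) lies 19 mm behind it; z points along the fingers, y is the line along which they close (so a half turn about z gives the same grasp; the last joint's range is limited). The gripper opens to 85 mm and grips with 20 to 120 N. Pads are 22 mm wide; open, the fingers measure 114 mm over their backs; the gripper's body (76 mm by 85 mm) begins 54 mm behind the grasp point. The pads swing forward as they close: fully open they stand 13 mm farther back than shut.
Start: joints at [68.812, 4.979, 10.078, 95.1, 0, 90], TCP at [0.199, 0.513, 0.208] pointing down, gripper open.
Joint ranges: [-179.16, 179.16], [-48.56, 103.87], [-65.8, 70.77], [-126.05, 130.52], [-82.76, 87.17], [-180, 180]. Speed limits (degrees/s): [127.2, 127.2, 147.25, 180, 180, 180].

## Interface

Orientations are given as [roll, pitch, yaw] about the fixed x, y, z axes, in that order (R = Rz(yaw) Ry(pitch) Rx(roll)).
In Python, from workcell import * gives the robot as it stands.
- The arm moves only by the tool servo_tool, never from a script. Its argument "moves" is a list of rows, each a list of 4 numbers: the shift along the world's x, y, z in cm, then the turn about the world's z in rad. A call has 1 to 20 rows; each row is the pose to reach, as a shift and turn from the pose commanded when the call began; what a row does not reach only later rows make up. A row lasts 1/12 s, in which the tool goes at most 41.7 mm and 7.16 degrees, less where a joint would pass 70% of its speed; a pose out of reach is approached as far as the arm can. A call with a gripper value outside its range is refused whole. "claw" is the closure, from 0 (fully open) to 1 (shut), set as the call begins (left out, the last holds). The fingers move at their own pace and stop on an object; "force" is the grip in N (left out, the last holds). Time passes only in rows, so rows that repeat a pose let the fingers close. It gives the time, the measured TCP pose, the force, the opening and the grip force at its end, in the units of the state.
- get_obs(): the state, without advancing time (a new reading comes with each control period).
- camera(name): name is "scene" or "top" or "wrist"; returns the picture (384x512x3 uint8, red, green, blue); there is no depth.
- get_calibration(name): a dict with "fx", "fy", "cx", "cy" (pixels), "k1" (the pictures are not rectified: a ray, as slopes to the right and down, at radius r is drawn at 1 + k1 r^2 times it, then the intrinsics apply), "rvec" (rotation vector, rad) and "tvec" (3), from world to camera coordinates, as OpenCV has them; the wrist camera has in their place "tool_from_camera" (4x4, takes a point from camera to tool coordinates, whose origin is the TCP and whose axes are the flange's). Camera axes: x right, y down, z forward; pixel columns grow to the right and rows downward; lengths in m; the calibration is good to about 2 mm. A picture is of the moment at which its call begins: read the wrist's pose just before it. get_calibration takes no time and is no camera call.
- job_done(): hands the job in; it is judged then, once.
The state is a dict: "time": time; "q": joint angles; "qd": joint speeds; "joint_efforts": joint torques, N m; "ee_pos": TCP position; "tcp_rot": TCP orientation; "wrist_force": force on the tool from outside, world axes, zero at the start; "torque": the same for the moment, N m; "opening": finger opening in m; "grasp_force": force on a finger pad.
Only numpy, scipy, OpenCV 4.12 (cv2) and the standard library are available. Lean on these libraries where they do the work, as an engineer would, in place of code of your own. Each camera call takes 0.05 s, during which the arm holds its last target. There are 200 camera calls.

## Task

The small ball mill has finished its run. Lift its clear cover off by the bar handle and set it down gently, upright, on the free table beside the mill; then grip the round grinding dish, turn it a quarter turn anticlockwise (seen from above) in its seat to free its lugs from the two catches, and lift it straight up out of the mill, level, so that the loose ball stays in the middle of the dish. Finish while holding the dish still and level about 10 cm above its seat over the mill, and leave the bottles and the jar round about standing where they are.

Things in the scene. Friction and masses are not known exactly. Their poses are not given: they have to be found in the camera images.
- mill: Bench-top ball mill, fixed: grey rounded housing 150 (x) x 160 (y) mm, black control panel on its -x side. Origin at table height on the vertical axis of the seat, z up. On top, all concentric: a ledge (radius 67, top z = 64 mm) on which the cover stands, and a step inside it (radius 54, up to z = 70) that centres the cover with 3 mm play.
- mill_deck (a point): Centre of the round aluminium deck (radius 48) on which the dish stands, 80 mm above the table, with a guide wall at its edge (inner radius 42, 4.5 mm high).
- mill_catch (a point): Middle of the top of the catch on the mill's +x side, 92.5 mm above the table, 41 mm from the axis; its twin is on the -x side. Each is a steel hook 58 degrees wide with a lip over the dish's lug, reaching in to radius 33. A stop closes its clockwise end: the dish can turn only anticlockwise seen from above; the lugs are clear of the lips from about 50 degrees on, and well clear at 90.
- dish: Round steel dish, loose, 0.25 kg, open at the top: outer diameter 58, height 40, wall 3.5 mm. Origin: centre of its underside. Flat lugs (5 thick, 22 wide) at its foot along its +x and -x reach radius 38. It starts on the deck, its x within 4 degrees of the mill's, lugs under the lips, 2 to 3 mm play. Grip it across the outside of the wall at any yaw, fingertips 18 to 25 mm above its underside.
- dish_center (a point): Point on the dish's axis 27 mm above its underside: the ball's centre when the ball lies in the middle. The floor is dished, lowest in the middle (16 mm above the underside), almost flat to radius 5 mm, then rising at 9 degrees, and at 24 degrees near the wall.
- ball_center (a point): Centre of the loose polished steel ball, diameter 22, about 44 g, which lies in the dish and rolls freely.
- cover: Clear plastic cover, an upside-down round vessel open below, 0.15 to 0.31 kg. Outer radius 61, wall 4, flat top 70 mm above its origin, 107 overall with the handle. Origin: centre of its open underside, z up. It starts on the mill's ledge (origin 64 mm above the table) over dish and ball, turned at most 0.28 rad from the mill's yaw.
- cover_handle (a point): Middle of the handle on the cover, 102 mm above the cover's underside: a round steel bar, diameter 10, along the cover's y axis, straight for 48 mm, 27 mm free below it; posts 32 mm either side of the middle.
- amber_bottle: Brown bottle 66 x 66 x 155 mm, standing about 0.35 to 0.45 m to one side of the mill (left or right). The table between it and the mill is free. Origin: centre of its underside.
- dropper_a: Small dropper bottle 30 x 30 x 92 mm, standing close behind the mill (far side). Origin: centre of its underside.
- dropper_b: A second such dropper bottle, beside the first behind the mill.
- jar_a: Clear stoppered jar 67 x 67 x 116 mm standing farther back on the table. Origin: centre of its underside.
Things that resemble listed ones, but are neither listed nor needed, are in the scene too. Leave any blue look-alike of the cover alone.

How it is judged (in metres and radians):
On the way, in this order (a step that is already met when the one before it is completed fails the run):
1. the cover is lowered, upright and still held, to the table beside the mill (horizontal distance between cover and mill between 0.11 and 0.4 m and height (world z) of cover below 0.012 m and angle between cover's own z axis and vertical below 0.2 rad and contact force between the fingers and cover above 0.5 N), for 0.02 s.
2. the cover stands released on the table beside the mill (horizontal distance between cover and mill between 0.11 and 0.4 m and height (world z) of cover below 0.004 m and angle between cover's own z axis and vertical below 0.06 rad and contact force between the fingers and cover below 0.1 N and linear speed of cover below 0.02 m/s), for 0.2 s.
3. the dish, held and still in its seat, is turned a quarter turn (angle between the x axis of dish and the x axis of mill, either way round above 1.3 rad and contact force between the fingers and dish above 2 N and z of dish in the frame of mill below 0.086 m), for 0.1 s.
At the end, for the whole second after the job is handed in: Cover upright, released, at rest on the table 11 to 40 cm from the mill's axis. Fingers hold the dish still, free of the mill, within 4 cm of its axis, 6 to 16 cm above the deck, tilt under 0.10 rad, turned 75 to 105 degrees from the mill's x, ball within 8 mm of its middle (all of step 2 and contact force between the fingers and dish above 2 N and angle between the x axis of dish and the x axis of mill, either way round above 1.3 rad and z of dish in the frame of mill between 0.14 and 0.24 m and horizontal distance between dish and mill below 0.04 m and angle between dish's own z axis and vertical below 0.1 rad and distance between ball_center and dish_center below 0.008 m and contact force between dish and mill below 0.1 N and linear speed of dish below 0.03 m/s and angular speed of dish below 0.3 rad/s); the arm keeps its last pose, push and grip.
It fails at once if the ball rolls more than 13 mm from the middle of the dish (distance between ball_center and dish_center above 0.013 m).
It fails at once if the dish is tipped by more than 0.2 rad (angle between dish's own z axis and vertical above 0.2 rad).
It fails at once if the cover is tipped over (angle between cover's own z axis and vertical above 0.6 rad).
It fails at once if a bottle or jar is pushed more than 2 cm or tipped ((distance of amber_bottle from where it was at the start of the episode above 0.02 m or angle between amber_bottle's own z axis and vertical above 0.25 rad) or (distance of dropper_a from where it was at the start of the episode above 0.02 m or angle between dropper_a's own z axis and vertical above 0.25 rad) or (distance of dropper_b from where it was at the start of the episode above 0.02 m or angle between dropper_b's own z axis and vertical above 0.25 rad) or (distance of jar_a from where it was at the start of the episode above 0.02 m or angle between jar_a's own z axis and vertical above 0.25 rad)).
It also fails if it takes over 61 s, if anything falls off the work surface, if the arm or the gripper's body presses on something with over 40 N, if the wrist force passes 120 N, or if a joint passes its speed limit or range.

## Working session

There is one attempt and no reset: what is moved stays moved. The work goes in short steps, Python scripts to look and compute and a tool call to move; the robot and the scene stay as the last step left them, time stands still between calls to the robot, and variables do not carry over. Pictures are saved under pics/ and viewed, at most 10 in all, crops included, and the job is handed in when it is done.

Besides the shell and the picture viewer there is one more tool, called after ">>>" by a JSON object that holds its "method" and its "body", one argument or row to a line. servo_tool: Moves the arm, as the interface text tells. Its arguments: {"type":"object","properties":{"moves":{"type":"array","items":{"type":"array","items":{"type":"number"}}},"claw":{"type":"number"},"force":{"type":"number"}},"required":["moves"]}

```bash
mkdir -p pics; cat > h.py <<'E'
from workcell import *
import numpy as np, cv2
from scipy.spatial.transform import Rotation as R
def save(im,n): cv2.imwrite(f'pics/{n}.png',im[:,:,::-1])
def pose(name,obs=None):
    c=get_calibration(name)
    if 'rvec' in c:
        Rm=cv2.Rodrigues(np.array(c['rvec'],float))[0]; t=np.array(c['tvec'],float).ravel()
    else:
        o=obs or get_obs(); T=np.eye(4); T[:3,:3]=R.from_euler('xyz',o['tcp_rot'],degrees=True).as_matrix(); T[:3,3]=o['ee_pos']
        W=T@np.array(c['tool_from_camera']); Rm=W[:3,:3].T; t=-Rm@W[:3,3]
    return c,Rm,t
def proj(P,ps):
    c,Rm,t=ps; p=(Rm@np.atleast_2d(P).T).T+t; s=p[:,:2]/p[:,2:]; s=s*(1+c['k1']*(s**2).sum(1,keepdims=True))
    return s*[c['fx'],c['fy']]+[c['cx'],c['cy']]
def ray(uv,ps):
    c,Rm,t=ps; d=(np.array(uv,float)-[c['cx'],c['cy']])/[c['fx'],c['fy']]; s=d.copy()
    for _ in range(20): s=d/(1+c['k1']*(s@s))
    v=Rm.T@np.append(s,1); return -Rm.T@t, v/np.linalg.norm(v)
def atz(uv,ps,z):
    o,v=ray(uv,ps); return o+v*(z-o[2])/v[2]
def tri(obs):
    A=np.zeros((3,3));b=np.zeros(3); rs=[ray(u,p) for u,p in obs]
    for o,v in rs: M=np.eye(3)-np.outer(v,v);A+=M;b+=M@o
    X=np.linalg.solve(A,b); return X,[np.linalg.norm(np.cross(X-o,v)) for o,v in rs]
E
python3 - <<'E'
from h import *
o=get_obs();print(o)
a=[camera(n) for n in('scene','top','wrist')]
for n,i in zip(('scene','top','wrist'),a): save(i,n+'0'); c=get_calibration(n); print(n,c)
big=np.hstack([a[0],a[1]]);save(a[0],'s0')
E
```

```text
{'time': 0.0, 'q': array([ 6.88100049e+01,  5.01168682e+00,  1.00330496e+01,  9.50994722e+01,
       -7.52386014e-05,  8.99972488e+01]), 'qd': array([ 0.05799085,  0.05973918, -0.06547645,  0.0513258 , -0.05670104,
       -0.02860404]), 'joint_efforts': array([ 1.51997888e-04, -5.20382559e+01,  4.64808691e+01,  1.61409681e-02,
       -2.60951265e-05, -8.77895303e-06]), 'ee_pos': array([0.19870755, 0.51256298, 0.20766488]), 'tcp_rot': array([-1.79921891e+02,  7.14879065e-05,  1.58812756e+02]), 'wrist_force': array([-0.16051315, -0.08836415, -0.01500827]), 'torque': array([ 0.02708379, -0.0030887 , -0.02412215]), 'grasp_force': 0.0, 'opening': 0.08512818264137705}
scene {'fx': 452.18512230866224, 'fy': 452.18512230866224, 'cx': 257.56647560263417, 'cy': 191.22876210968317, 'k1': 0.0326310646415891, 'rvec': array([ 0.56036273, -2.59750048,  1.24741589]), 'tvec': array([0.52193083, 0.26480604, 1.35655249])}
top {'fx': 400.9001678337001, 'fy': 400.9001678337001, 'cx': 251.7073037402091, 'cy': 191.36837327495795, 'k1': 0.01704372274334695, 'rvec': array([ 2.13667959, -2.172765  ,  0.07343595]), 'tvec': array([0.01167911, 0.58672413, 1.18255821])}
wrist {'fx': 281.0035855626097, 'fy': 281.0035855626097, 'cx': 256.12503329682954, 'cy': 185.3531463642414, 'k1': -0.04910459851373491, 'tool_from_camera': array([[-5.90027790e-04, -9.49063567e-01, -3.15084111e-01,
         8.10197075e-02],
       [ 9.99999154e-01, -9.25288498e-04,  9.14455228e-04,
         2.55485656e-04],
       [-1.15941984e-03, -3.15083305e-01,  9.49063310e-01,
        -1.64607535e-01],
       [ 0.00000000e+00,  0.00000000e+00,  0.00000000e+00,
         1.00000000e+00]])}
```

View pics/scene0.png

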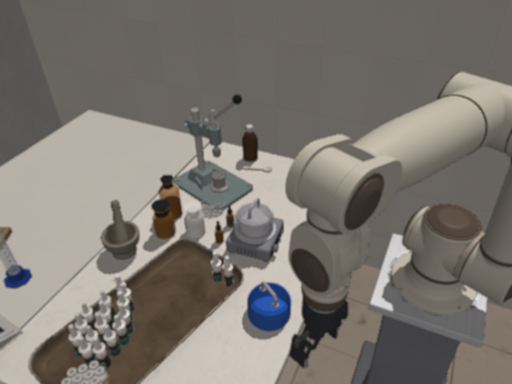

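View pics/top0.png

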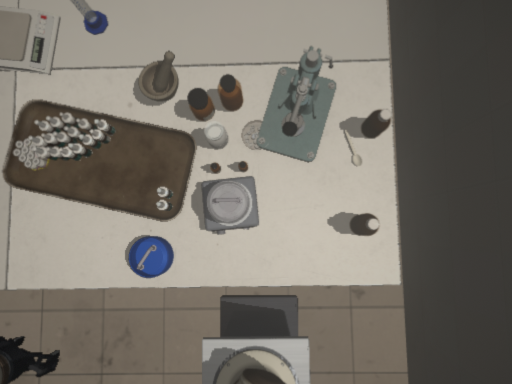

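Scene view: the mill with its clear cover is at (256,228), handle at about (255,205). The blue look-alike is at (269,305), and the amber bottle is right of the mill in the top view. In the top view, the mill is at (230,203), the blue pot at (151,256), the amber bottle at (365,224) and the droppers at (215,168) and (242,166).
Things that could pass for the cover handle: the bar at top (228,201) on the clear cover, which I choose, and the bar at (147,257) on the blue pot, which I leave alone. Next is a close crop to check.

```bash
python3 - <<'E'
from h import *
a=cv2.imread('pics/scene0.png')[185:265,215:295]; b=cv2.imread('pics/top0.png')[165:245,190:270]
f=lambda i:cv2.resize(i,(400,400),interpolation=cv2.INTER_CUBIC)
cv2.imwrite('pics/crop1.png',np.hstack([f(a),f(b)]))
pt=pose('top')
for n,u,z in [('mill top',(229,202),.166),('amber',(358,225),.0),('amberT',(375,224),.155),('blue',(151,257),.07),('A',(215,168),.09),('B',(242,166),.09)]: print(n,atz(u,pt,z).round(3))
E
```

```text
mill top [0.546 0.059 0.166]
amber [ 0.481 -0.319  0.   ]
amberT [ 0.481 -0.328  0.155]
blue [0.397 0.295 0.07 ]
A [0.651 0.105 0.09 ]
B [0.655 0.027 0.09 ]
```

View pics/crop1.png

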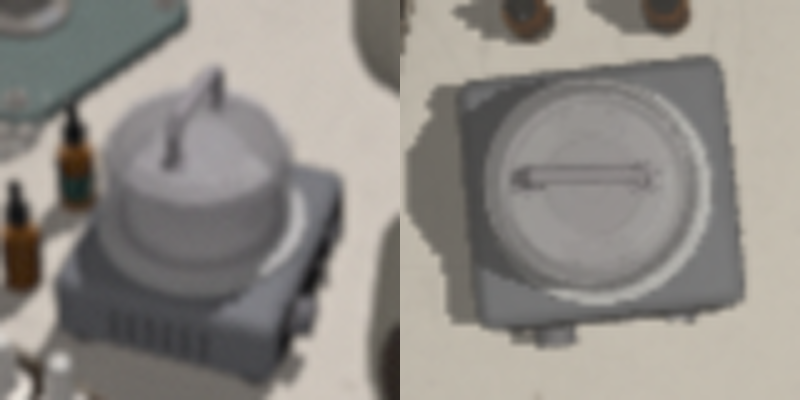

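The crop shows a clear grey cover with a bar handle on the grey mill, so the choice holds. The bar runs from about (213,201) to (241,201) in the top view, nearly along world y. I'll move above it for wrist views.

>>> {"method": "servo_tool", "body": {
  "moves": [
    [2.2,-2.9,0.6,-0.07],
    [4.4,-5.8,1.2,-0.14],
    [6.6,-8.7,1.8,-0.21],
    [8.8,-11.6,2.4,-0.28],
    [11,-14.5,3,-0.35],
    [13.2,-17.4,3.6,-0.42],
    [15.4,-20.3,4.2,-0.49],
    [17.6,-23.2,4.8,-0.56],
    [19.8,-26.1,5.4,-0.63],
    [22,-29,6,-0.7],
    [24.2,-31.9,6.6,-0.77],
    [26.4,-34.8,7.2,-0.84],
    [28.6,-37.7,7.8,-0.91],
    [30.8,-40.6,8.4,-0.98],
    [33,-43.5,9,-1.05],
    [34.7,-45.3,9,-1.12],
    [34.7,-45.3,9,-1.2],
    [34.7,-45.3,9,-1.2],
    [34.7,-45.3,9,-1.2],
    [34.7,-45.3,9,-1.2]
  ],
  "claw": 0,
  "force": 60
}}

```text
time: 1.82
ee_pos: [0.5454, 0.0603, 0.2984]
tcp_rot: [-180.0, -0.0, 90.2]
wrist_force: [0.5, 0.6, 0.1]
opening: 0.0856
grasp_force: 0.0
```

```bash
python3 - <<'E'
from h import *
import pickle
o=get_obs();im=camera('wrist');save(im,'w1');pickle.dump(o,open('w1.pkl','wb'));print(o['time'],o['q'],o['ee_pos'],o['tcp_rot'])
E
```

```text
1.8167 [6.30496386e+00 8.06651357e+00 2.37133357e+01 1.05654958e+02
 4.95141066e-03 9.60652403e+01] [0.54540155 0.06028749 0.29842959] [-1.79991387e+02 -4.06408421e-03  9.02397229e+01]
```

View pics/w1.png

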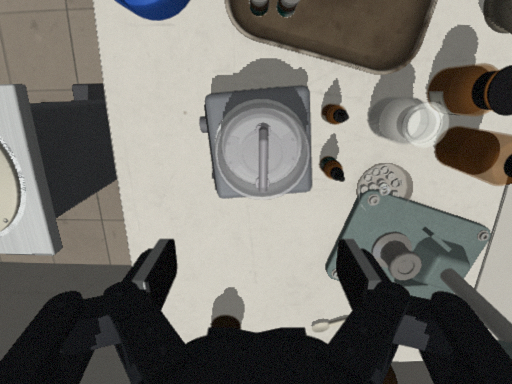

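Wrist view: the cover's bar runs from (264,124) to (263,190), and the mill's corners are at about (206,95), (307,88), (312,190) and (220,197). The droppers at (335,115) and (333,168) are clear of it. I'll take a second wrist view closer in.

>>> {"method": "servo_tool", "body": {
  "moves": [
    [0,2.5,-2],
    [0,5,-4],
    [0,5,-5],
    [0,5,-5],
    [0,5,-5]
  ]
}}

```text
validation failed for argument at $.mo...
```

```bash
python3 - <<'E'
from h import *
import pickle
o=get_obs();im=camera('wrist');save(im,'w2');pickle.dump(o,open('w2.pkl','wb'));print(o['time'],o['ee_pos'],o['tcp_rot'])
p1=pose('wrist',pickle.load(open('w1.pkl','rb')));p2=pose('wrist',o)
print(proj([.546,.06,.171],p2))
a=cv2.imread('pics/w1.png')[80:205,195:320]; u,v=proj([.546,.06,.1],p2)[0].astype(int); u0,v0=u-85,v-85;print('off',u0,v0)
b=cv2.imread('pics/w2.png')[max(v0,0):v0+170,u0:u0+170]
f=lambda i:cv2.resize(i,(400,400),interpolation=cv2.INTER_CUBIC)
cv2.imwrite('pics/crop2.png',np.hstack([f(a),f(b)]))
E
```

```text
1.8667 [0.5453571  0.06046183 0.29856837] [ 1.79991169e+02 -4.44274441e-03  9.02334311e+01]
[[256.58705255 172.19154688]]
off 171 72
```

View pics/crop2.png

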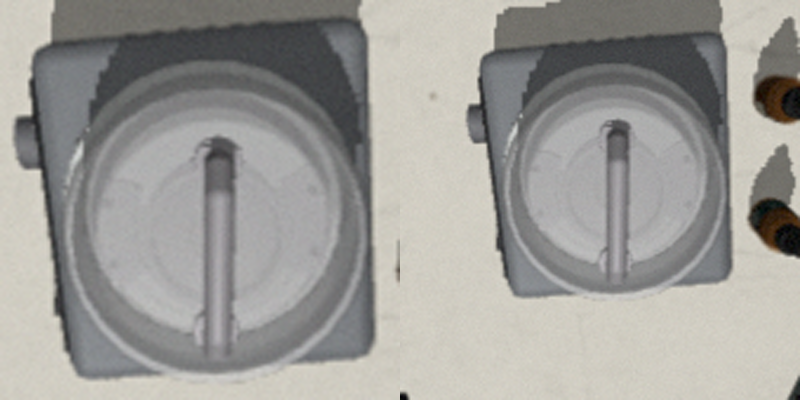

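>>> {"method": "servo_tool", "body": {
  "moves": [
    [0,2.5,-2,0],
    [0,5,-4,0],
    [0,5,-5,0],
    [0,5,-5,0],
    [0,5,-5,0]
  ]
}}

```text
time: 2.33
ee_pos: [0.5452, 0.1103, 0.2486]
tcp_rot: [-180.0, 0.0, 90.2]
wrist_force: [-0.5, -0.1, 0.8]
opening: 0.0854
grasp_force: 0.0
```

```bash
python3 - <<'E'
from h import *
import pickle
o=get_obs();im=camera('wrist');save(im,'w3');pickle.dump(o,open('w3.pkl','wb'));print(o['time'],o['ee_pos'],o['tcp_rot'])
p2=pose('wrist',o)
u,v=proj([.546,.065,.12],p2)[0].astype(int); u0,v0=u-100,max(v-100,0);print('off',u0,v0)
cv2.imwrite('pics/crop3.png',cv2.resize(cv2.imread('pics/w3.png')[v0:v0+200,u0:u0+200],(600,600),interpolation=cv2.INTER_CUBIC))
E
```

```text
2.3333 [0.54515529 0.11029243 0.24856121] [-1.79973539e+02  1.36978624e-02  9.01774820e+01]
off 156 110
```

View pics/crop3.png

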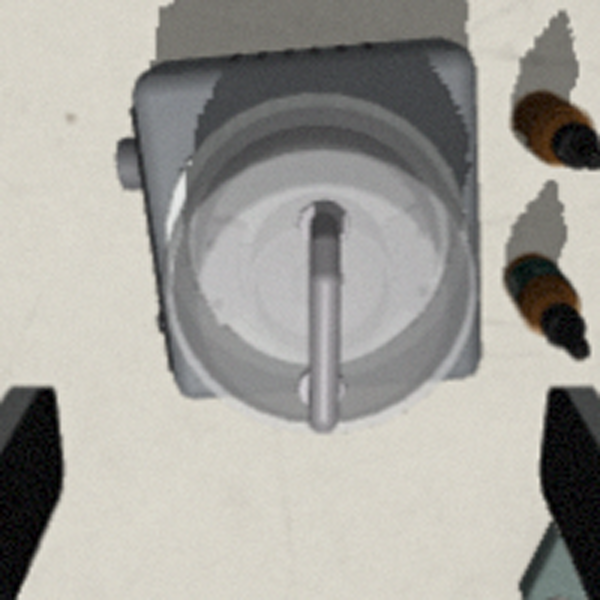

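The closer view shows the bar top from (264.3,201.7), which is the +y end, to (264.3,252.7), which is the -y end. The dark part above it is the post's side. I'll triangulate, and also fit the mill's deck axis from its top corners.

```bash
python3 - <<'E'
from h import *
import pickle
L=lambda n:pose('wrist',pickle.load(open(n,'rb')))
p1,p3,pt,ps=L('w1.pkl'),L('w3.pkl'),pose('top'),pose('scene')
A=[((263.4,139.4),p1),((264.3,201.7),p3),((213.4,201),pt)]
B=[((263.4,191.3),p1),((264.3,252.7),p3),((241,200.9),pt)]
for S in (A,B,A[:2],B[:2]): X,r=tri(S);print(X.round(4),np.round(r,4))
a=tri(A)[0];b=tri(B)[0];print('mid',(a+b)/2,'len',np.linalg.norm(a-b),'yaw',np.degrees(np.arctan2(-(a-b)[0],(a-b)[1])))
# mill corners: top face corners (rounded) in w1,w3, edges -> lines
e=lambda x,y:(156+x/3,110+y/3)
g=lambda x,y:(195+x/3.2,80+y/3.2)
# top-face edge points on left(-x), top(+y), right(+x), in w3
from scipy.optimize import least_squares
obs=[('l',e(137,110),p3),('l',e(178,370),p3),('t',e(170,68),p3),('t',e(430,40),p3),('r',e(473,100),p3),('r',e(479,350),p3),
('l',g(38,80),p1),('l',g(73,345),p1),('t',g(70,43),p1),('t',g(330,20),p1),('r',g(364,60),p1),('r',g(373,320),p1),('b',g(110,376),p1)]
def f(q):
    x,y,th,z=q; o=[]
    for s,u,p in obs:
        P=atz(u,p,z)[:2]-[x,y]; c,sn=np.cos(th),np.sin(th); lx=c*P[0]+sn*P[1]; ly=-sn*P[0]+c*P[1]
        o.append({'l':lx+.075,'r':lx-.075,'t':ly-.08,'b':ly+.08}[s])
    return o
s=least_squares(f,[.546,.06,.09,.06]);print(s.x,np.degrees(s.x[2]),np.round(s.fun,4))
E
```

```text
[0.5511 0.0981 0.1792] [0.0022 0.0016 0.0033]
[0.5527 0.0281 0.1474] [0.0022 0.0021 0.0033]
[0.5529 0.0951 0.1702] [0.0001 0.0001]
[0.5539 0.0338 0.159 ] [0. 0.]
mid [0.55188416 0.06310864 0.16328092] len 0.07695615595764264 yaw 1.2917116261306234
[0.55294027 0.06652052 0.09587912 0.03801267] 5.493468750559838 [-0.0005 -0.0003  0.0003  0.0018  0.     -0.0006  0.0012  0.0002  0.
 -0.0009 -0.     -0.0001 -0.0012]
```

The handle middle comes out at about (0.5525, 0.064, 0.165), against 0.166 in the text, with yaw about 1°. The mill axis is at about (0.553, 0.0655) with yaw about 5.5°. Those agree, so I'll go down onto the handle and grip.

>>> {"method": "servo_tool", "body": {
  "moves": [
    [0.4,-2.3,-1.5,0.01],
    [0.75,-4.6,-3.5,0.015],
    [0.75,-4.6,-5.5,0.015],
    [0.75,-4.6,-7.5,0.015],
    [0.75,-4.6,-9,0.015],
    [0.75,-4.6,-9.9,0.015],
    [0.75,-4.6,-9.9,0.015],
    [0.75,-4.6,-9.9,0.015]
  ]
}}

```text
time: 3.05
ee_pos: [0.5535, 0.0636, 0.1504]
tcp_rot: [179.9, -0.0, 90.9]
wrist_force: [-0.3, -0.3, 0.5]
opening: 0.0854
grasp_force: 0.0
```

>>> {"method": "servo_tool", "body": {
  "moves": [
    [0,0,0,0],
    [0,0,0,0],
    [0,0,0,0],
    [0,0,0,0],
    [0,0,0,0],
    [0,0,0,0],
    [0,0,0,0],
    [0,0,0,0],
    [0,0,0,0],
    [0,0,0,0]
  ],
  "claw": 1,
  "force": 70
}}

```text
time: 3.88
ee_pos: [0.5533, 0.0638, 0.1493]
tcp_rot: [-180.0, -0.0, 90.9]
wrist_force: [-0.0, -0.8, 0.0]
opening: -0.0003
grasp_force: 0.0
```

The fingers shut on nothing, so I'll look.

```bash
python3 - <<'E'
from h import *
import pickle
o=get_obs();im=camera('wrist');save(im,'w4');s=camera('scene');save(s,'s4');print(o['opening'],o['ee_pos'])
f=lambda i:cv2.resize(i,(400,400),interpolation=cv2.INTER_CUBIC)
cv2.imwrite('pics/crop4.png',np.hstack([cv2.resize(im[:,:,::-1],(420,315)),cv2.resize(s[165:265,195:315,::-1],(378,315),interpolation=cv2.INTER_CUBIC)]))
E
```

```text
-0.00032424495619799964 [0.55326875 0.06378669 0.14934163]
```

View pics/crop4.png

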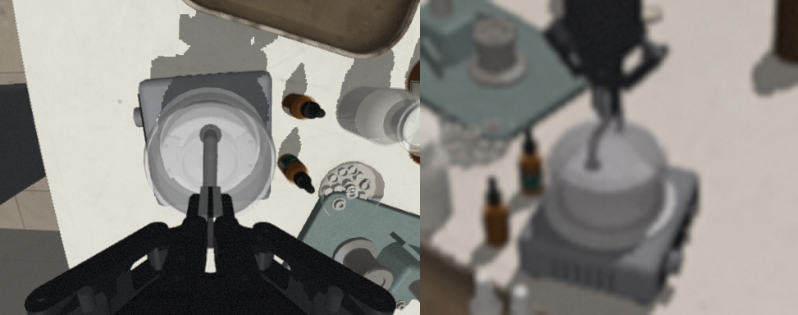

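```bash
python3 - <<'E'
from h import *
o=get_obs();p=pose('wrist',o);e=np.array(o['ee_pos']);print(o['tcp_rot'])
for n,P in [('tcp',e),('tcp+19',e+[0,0,.019]),('hmid',[.5525,.064,.166]),('h+y',[.5525,.101,.171]),('h-y',[.5525,.027,.171]),('foot+y',[.5525,.096,.134])]:
    print(n,[proj(P,q)[0].round(1) for q in (p,pose('scene'),pose('top'))])
s=cv2.imread('pics/w4.png')[150:320,170:340];t=cv2.imread('pics/s4.png')[180:250,220:290]
for q,n in((p,'w'),(pose('scene'),'s')):
    pass
cv2.imwrite('pics/crop5.png',np.hstack([cv2.resize(s,(400,400),interpolation=cv2.INTER_CUBIC),cv2.resize(t,(400,400),interpolation=cv2.INTER_CUBIC)]))
E
```

```text
[-1.79995869e+02  5.47651882e-04  9.09154654e+01]
tcp [array([256. , 224.6]), array([254.5, 206.5]), array([227.7, 199.7])]
tcp+19 [array([256. , 239.1]), array([254.3, 201.8]), array([227. , 199.1])]
hmid [array([254.7, 236.9]), array([254.5, 202.5]), array([227.1, 199.5])]
h+y [array([255.6, 179.6]), array([249.3, 208.4]), array([213.1, 199.6])]
h-y [array([253.9, 293.8]), array([259.5, 194.3]), array([240.7, 199.1])]
foot+y [array([255.6, 170.3]), array([250.4, 216.5]), array([216.6, 200.6])]
```

View pics/crop5.png

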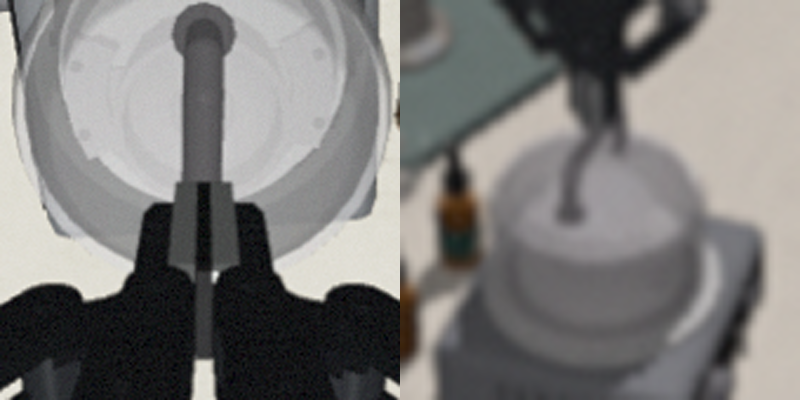

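```bash
python3 - <<'E'
from h import *
import pickle
L=lambda n:pose('wrist',pickle.load(open(n,'rb')))
p1,p3,p4=L('w1.pkl'),L('w3.pkl'),pose('wrist')
pt,ps=pose('top'),pose('scene')
for n,S in dict(fy=[((262.5,126.9),p1),((264.3,180.7),p3),((257,162.5),p4)],fyS=[((262.5,126.9),p1),((264.3,180.7),p3),((257,162.5),p4),((249.8,217.6),ps)],
 f_=[((262.8,181.6),p1),((263,239.3),p3)],f_S=[((262.8,181.6),p1),((263,239.3),p3),((258.5,206),ps)]).items():
    X,r=tri(S);print(n,X.round(4),np.round(r,4))
# same on known things: dropper caps top? mill width check vs z
for z in(.064,.05):
  for a,b in(((206,95),(307,88)),):
    print(z,np.linalg.norm(atz(a,p1,z)-atz(b,p1,z)))
# left/right mill edges near y mid: width 150 -> height
for p,a,b in((p1,(195+55/3.2,80+200/3.2),(195+368/3.2,80+180/3.2)),(p3,(156+155/3,110+230/3),(156+475/3,110+200/3))):
  for z in(.04,.06,.064): print(z,np.linalg.norm(atz(a,p,z)-atz(b,p,z)))
E
```

```text
fy [0.5533 0.1034 0.1353] [0.0008 0.0013 0.0017]
fyS [0.5528 0.103  0.1349] [0.0009 0.0017 0.0016 0.0017]
f_ [0.5532 0.0402 0.1423] [0.0004 0.0004]
f_S [0.5534 0.0348 0.1294] [0.0013 0.0016 0.0006]
0.064 0.13722479823144074
0.05 0.14203918914705657
0.04 0.14779625824525525
0.06 0.14080895954337405
0.064 0.1394114998029977
0.04 0.14947938042222367
0.06 0.14146760088951982
0.064 0.139865244982979
```

The feet triangulate to z≈0.135, and the handle's middle is nearer y = 0.070. The opening reads shut, so a small lift will show through the wrist force whether anything is held.

>>> {"method": "servo_tool", "body": {
  "moves": [
    [0,0,0.4,0],
    [0,0,0.8,0],
    [0,0,0.8,0],
    [0,0,0.8,0]
  ]
}}

```text
time: 4.32
ee_pos: [0.5535, 0.0638, 0.1579]
tcp_rot: [180.0, -0.0, 90.9]
wrist_force: [-0.7, -0.7, 0.2]
opening: -0.0003
grasp_force: 0.0
```

```bash
python3 - <<'E'
from h import *
o=get_obs();print(o['opening'],o['grasp_force'],o['wrist_force'],o['ee_pos'],o['joint_efforts'],o['time'])
im=camera('wrist');save(im,'w5');s=camera('scene');save(s,'s5')
a=cv2.imread('pics/w4.png').astype(int);b=cv2.imread('pics/w5.png').astype(int)
# where does the foot ring / bar sit: width profiles of rows
for n,i in(('w4',a),('w5',b)):
    g=cv2.cvtColor(i.astype(np.uint8),6)
    for v in (175,190,205,215,230,245,260,275,290): print(n,v,g[v,240:274])
d=np.abs(cv2.imread('pics/s4.png').astype(int)-cv2.imread('pics/s5.png'))[185:260,220:300].sum(2);print((d>60).sum())
E
```

```text
-0.0003235672063877061 0.0 [-0.66774814 -0.69086985  0.2375558 ] [0.55353725 0.0638495  0.15792095] [ 9.29356502e-04 -5.30097020e+01  4.73660588e+01  8.21154728e-02
  3.89765660e-05 -6.51763571e-05] 4.3167
w4 175 [189 190 194 190 197 191 193 168  95  76  80  82  89  83  92  91  95  90
  96  93  90  86  84  81 103 156 194 190 190 191 188 190 190 187]
w4 190 [194 194 199 192 190 193 182 135  76  76  89  90  88  91  96  98 104  97
  96  94  96  93  84  80  87 146 191 190 190 196 194 195 197 194]
w4 205 [198 203 200 199 197 196 182 142  79  80  85  91  92  95  96  94  94  96
  96  89  94  88  81  80 118 174 196 195 198 199 195 198 197 195]
w4 215 [201 202 202 202 201 201 192 146  80  80  81  91  89  93  93  97  97  96
  95  93  89  90  78  82 142 199 203 199 198 197 194 196 198 196]
w4 230 [205 203 201 186 137  79  75  72  72  76  74  75  76  64  21  13  16  12
  19  49  74  74  76  72  72  71  73  78 118 175 196 197 197 198]
w4 245 [24 10 45 68 74 71 73 72 71 73 73 74 75 48 26  8 22 15 21 42 67 76 72 71
 70 75 80 76 71 71 49 21 17 24]
w4 260 [27 47 72 75 76 71 74 72 73 74 76 74 61 33  8
[... 765 characters left out ...]
  83  87  92  90  93  94 100  94  91
  93  91  89  80  84 141 201 198 197 194 196 193 191 192 188 188]
w5 230 [191 202 200 190 141  78  75  72  78  72  76  76  75  57  21  11  10  14
  11  49  75  71  75  76  68  73  72  72 107 156 169 157 156 155]
w5 245 [19 23 38 69 70 72 75 72 73 71 73 72 67 50 12  5 15 13 18 44 66 73 76 72
 71 73 73 73 74 69 49 21 20 27]
w5 260 [23 44 73 77 75 72 73 74 74 72 73 72 61 25 11 10 24 11 23 25 50 72 74 75
 77 75 72 73 71 74 75 57 30 15]
w5 275 [19 13 18 25 20 20 22 18 10 19 19 23 34 50 55 59 61 59 61 54 37 19 21 11
 16 14 15 27 20 24 15 25 13 21]
w5 290 [18 23 22 15 19 20 18 22 23 14 17 24 22 15 32 56 56 53 52 51 32 24 25  7
 21  9 15 22 18 18 23 20 22 23]
168
```

Nothing is held, and the bar's apparent width puts it at z≈0.164. In both the wrist and scene views the shut fingertips appear about 19 mm farther back than the nominal TCP, so they closed just above the bar. At TCP z = 0.135 the grip works under either reading, with the tips still clear of the cover top at 0.134. I'll open, shift to y≈0.070, go down and close.

>>> {"method": "servo_tool", "body": {
  "moves": [
    [0,0,1,0],
    [0,0.3,1,0],
    [0,0.6,1,0],
    [0,0.6,1,0],
    [0,0.6,1,0],
    [0,0.6,1,0],
    [0,0.6,1,0],
    [0,0.6,0,0],
    [0,0.6,-1,0],
    [0,0.6,-1.8,0],
    [0,0.6,-2.3,0],
    [0,0.6,-2.3,0],
    [0,0.6,-2.3,0]
  ],
  "claw": 0
}}

```text
time: 5.5
ee_pos: [0.553, 0.0698, 0.1339]
tcp_rot: [-180.0, 0.0, 90.9]
wrist_force: [-0.7, 0.5, 0.2]
opening: 0.0855
grasp_force: 0.0
```

>>> {"method": "servo_tool", "body": {
  "moves": [
    [0,0,0,0],
    [0,0,0,0],
    [0,0,0,0],
    [0,0,0,0],
    [0,0,0,0],
    [0,0,0,0],
    [0,0,0,0],
    [0,0,0,0],
    [0,0,0,0],
    [0,0,0,0]
  ],
  "claw": 1,
  "force": 60
}}

```text
time: 6.33
ee_pos: [0.5532, 0.0698, 0.1344]
tcp_rot: [-180.0, 0.0, 90.9]
wrist_force: [-2.1, -0.0, 1.4]
opening: 0.0071
grasp_force: 58.5
```

Contact at 7 mm on a 10 mm bar suggests the tips hold only its upper part. The tips are at least 20 mm behind the TCP, so 1 cm lower is safe. I'll regrip there.

>>> {"method": "servo_tool", "body": {
  "moves": [
    [0,0,0,0],
    [0,0,0,0],
    [0,0,0,0],
    [0,0,0,0],
    [0,0,-0.4,0],
    [0,0,-0.8,0],
    [0,0,-1,0],
    [0,0,-1,0],
    [0,0,-1,0]
  ],
  "claw": 0.4
}}

```text
time: 7.08
ee_pos: [0.5531, 0.0698, 0.1241]
tcp_rot: [-180.0, 0.0, 90.9]
wrist_force: [0.6, 0.8, 0.2]
opening: 0.0511
grasp_force: 0.0
```

>>> {"method": "servo_tool", "body": {
  "moves": [
    [0,0,0,0],
    [0,0,0,0],
    [0,0,0,0],
    [0,0,0,0],
    [0,0,0,0],
    [0,0,0,0],
    [0,0,0,0]
  ],
  "claw": 1,
  "force": 60
}}

```text
time: 7.67
ee_pos: [0.5533, 0.0698, 0.1245]
tcp_rot: [180.0, -0.0, 90.9]
wrist_force: [-0.7, 0.3, 1.4]
opening: 0.0079
grasp_force: 58.4
```

>>> {"method": "servo_tool", "body": {
  "moves": [
    [0,0,0.3,0],
    [0,0,0.8,0],
    [0,0,1.4,0],
    [0,0,2,0],
    [0,0,2,0],
    [0,0,2,0]
  ]
}}

```text
time: 8.17
ee_pos: [0.5536, 0.0698, 0.145]
tcp_rot: [179.9, -0.0, 90.9]
wrist_force: [0.0, 0.6, -2.8]
opening: 0.0079
grasp_force: 58.5
```

Held, at about 0.28 kg. I'll lift clear, carry it to the right and lower it near the table.

>>> {"method": "servo_tool", "body": {
  "moves": [
    [0,0,1,0],
    [0,0,3,0],
    [0,0,5,0],
    [0,0,6.5,0],
    [0,0,7,0],
    [0,-1,7,0],
    [0,-3,7,0],
    [0,-5.5,7,0],
    [0,-8.5,7,0],
    [0,-11.5,7,0],
    [0,-14.5,7,0],
    [0,-17,7,0],
    [0,-19,7,0],
    [0,-20.3,7,0],
    [0,-21,7,0],
    [0,-21,7,0],
    [0,-21,6,0],
    [0,-21,4,0],
    [0,-21,2,0],
    [0,-21,0,0]
  ]
}}

```text
time: 9.83
ee_pos: [0.5533, -0.1388, 0.1428]
tcp_rot: [-180.0, -0.0, 91.0]
wrist_force: [0.1, -0.2, -3.1]
opening: 0.0082
grasp_force: 58.7
```

>>> {"method": "servo_tool", "body": {
  "moves": [
    [0,0,-2,0],
    [0,0,-4,0],
    [0,0,-5.8,0],
    [0,0,-6.8,0],
    [0,0,-7.4,0],
    [0,0,-7.8,0],
    [0,0,-8,0],
    [0,0,-8.1,0],
    [0,0,-8.1,0]
  ]
}}

```text
time: 10.58
ee_pos: [0.5537, -0.1402, 0.064]
tcp_rot: [179.9, 0.0, 90.9]
wrist_force: [0.1, -0.0, -3.0]
opening: 0.008
grasp_force: 58.6
```

>>> {"method": "servo_tool", "body": {
  "moves": [
    [0,0,-0.1,0],
    [0,0,-0.2,0],
    [0,0,-0.3,0],
    [0,0,-0.35,0],
    [0,0,-0.35,0],
    [0,0,-0.35,0]
  ]
}}

```text
time: 11.08
ee_pos: [0.5532, -0.1403, 0.0608]
tcp_rot: [180.0, 0.0, 90.9]
wrist_force: [-4.0, 1.0, 6.4]
opening: 0.008
grasp_force: 59.5
```

Contact felt at about 6 N. I'll release and rise.

>>> {"method": "servo_tool", "body": {
  "moves": [
    [0,0,0,0],
    [0,0,0,0],
    [0,0,0,0],
    [0,0,0,0],
    [0,0,0,0],
    [0,0,0,0],
    [0,0,0,0],
    [0,0,1,0],
    [0,0,3,0],
    [0,0,6,0],
    [0,0,9.5,0],
    [0,0,13,0],
    [0,0,17,0],
    [0,4,20,0],
    [0,8,20,0],
    [0,12,20,0],
    [0,16,20,0],
    [0,19,20,0],
    [0,21,20,0],
    [0,21,20,0]
  ],
  "claw": 0
}}

```text
time: 12.75
ee_pos: [0.553, 0.0734, 0.2606]
tcp_rot: [180.0, -0.1, 91.1]
wrist_force: [-0.4, -0.3, 0.2]
opening: 0.0856
grasp_force: 0.0
```

```bash
python3 - <<'E'
from h import *
import pickle
camera('wrist')
o=get_obs();im=camera('wrist');save(im,'w6');pickle.dump(o,open('w6.pkl','wb'));t=camera('top');save(t,'t6');print(o['time'],o['ee_pos'],o['tcp_rot'],o['opening'])
p=pose('wrist',o);u,v=proj([.553,.068,.1],p)[0].astype(int);print(u,v)
i=im[v-70:v+70,u-70:u+70,::-1]
cv2.imwrite('pics/crop6.png',np.hstack([cv2.resize(i,(440,440),interpolation=cv2.INTER_CUBIC),cv2.resize(t[150:270,180:278,::-1],(359,440),interpolation=cv2.INTER_CUBIC)]))
E
```

```text
12.8 [0.55307012 0.07153622 0.26054649] [ 1.79972421e+02 -5.65266642e-03  9.10956097e+01] 0.08549838705834328
255 167
```

View pics/crop6.png

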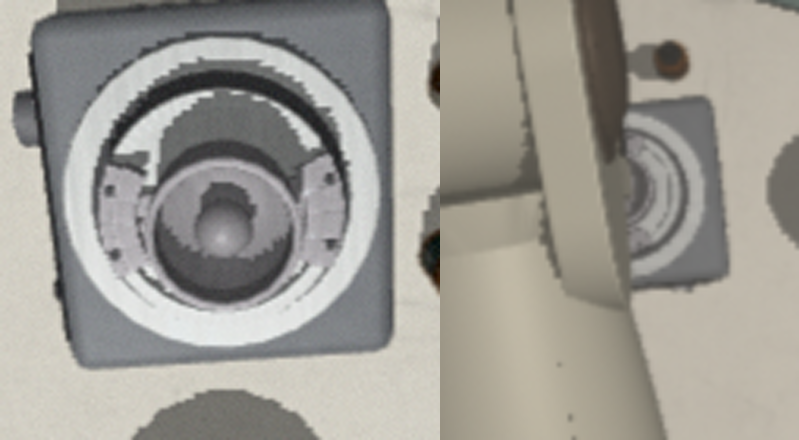

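The crop shows the open dish, with its rim centred at crop (224.5,232), which is image (256.4,170.8). The ball is in the middle at (223,230). The ledge ring is centred at crop (221.5,191.5), which is image (255.5,157.9). The catches are to the left and right of the dish.

```bash
python3 - <<'E'
from h import *
import pickle
p=pose('wrist',pickle.load(open('w6.pkl','rb')))
e=lambda x,y:(185+x/3.143,97+y/3.143)
for z in(.110,.12,.13):
  P=[atz(e(*q),p,z) for q in((147,232),(302,232),(224.5,155),(224.5,310))]
  print('rim',z,np.mean(P,0).round(4),np.linalg.norm(P[0]-P[1]),np.linalg.norm(P[2]-P[3]))
for z in(.064,):
  P=[atz(e(*q),p,z) for q in((65,191),(378,191),(221,35),(221,348))]
  print('ledge',z,(P[0]+P[1])/2,(P[2]+P[3])/2,np.linalg.norm(P[0]-P[1]),np.linalg.norm(P[2]-P[3]))
print('ball',atz(e(223,230),p,.110))
# catch centres at top .0925
print(atz(e(123,220),p,.09),atz(e(327,210),p,.09))
E
```

```text
rim 0.11 [0.5537 0.0658 0.11  ] 0.05730647896787791 0.059427785116460796
rim 0.12 [0.5537 0.0686 0.12  ] 0.05548815981295382 0.057542157488343154
rim 0.13 [0.5536 0.0713 0.13  ] 0.05366984065802985 0.0556565298602255
ledge 0.064 [0.55247215 0.07146221 0.064     ] [0.55232506 0.06754424 0.064     ] 0.13083052188972025 0.13404325338160686
ball [0.55316191 0.06707364 0.11      ]
[0.51404415 0.0649846  0.09      ] [0.5936951 0.0704703 0.09     ]
```

The dish axis comes out at about (0.5535, 0.068), and the catches give a mill yaw of about 4-5°. The height window on the dish is tight, so I first need the true fingertip offset at a ~60 mm opening. I'll touch the tips gently to the free table in front of the mill, with the tool turned so the fingers sit between the catches.

>>> {"method": "servo_tool", "body": {
  "moves": [
    [-3,-1,0,-0.1],
    [-6,-2.5,0,-0.2],
    [-9,-4,0,-0.3],
    [-12,-5.5,0,-0.4],
    [-15,-6.5,-1,-0.5],
    [-17,-7,-4,-0.6],
    [-17,-7,-8,-0.7],
    [-17,-7,-12,-0.72],
    [-17,-7,-16,-0.72],
    [-17,-7,-19,-0.72],
    [-17,-7,-21,-0.72],
    [-17,-7,-22.5,-0.72],
    [-17,-7,-23.5,-0.72],
    [-17,-7,-24.2,-0.72],
    [-17,-7,-24.5,-0.72],
    [-17,-7,-24.5,-0.72]
  ],
  "claw": 0.3
}}

```text
time: 14.23
ee_pos: [0.3834, -0.0005, 0.015]
tcp_rot: [180.0, -0.0, 49.6]
wrist_force: [-0.5, 0.4, 0.5]
opening: 0.06
grasp_force: 0.0
```

>>> {"method": "servo_tool", "body": {
  "moves": [
    [0,0,-0.3,0],
    [0,0,-0.6,0],
    [0,0,-0.9,0],
    [0,0,-1.2,0],
    [0,0,-1.2,0],
    [0,0,-1.2,0]
  ]
}}

```text
time: 14.73
ee_pos: [0.3832, -0.0002, 0.0027]
tcp_rot: [-180.0, 0.0, 49.7]
wrist_force: [0.8, -0.7, 0.1]
opening: 0.0599
grasp_force: 0.0
```

>>> {"method": "servo_tool", "body": {
  "moves": [
    [0,0,-0.2,0],
    [0,0,-0.4,0],
    [0,0,-0.6,0],
    [0,0,-0.8,0],
    [0,0,-0.8,0],
    [0,0,-0.8,0]
  ]
}}

```text
time: 15.23
ee_pos: [0.3832, -0.0002, -0.0053]
tcp_rot: [-180.0, 0.0, 49.7]
wrist_force: [0.3, 0.3, -0.3]
opening: 0.0597
grasp_force: 0.0
```

>>> {"method": "servo_tool", "body": {
  "moves": [
    [0,0,-0.2,0],
    [0,0,-0.4,0],
    [0,0,-0.6,0],
    [0,0,-0.8,0],
    [0,0,-0.8,0],
    [0,0,-0.8,0]
  ]
}}

```text
time: 15.73
ee_pos: [0.3832, -0.0002, -0.0133]
tcp_rot: [-180.0, 0.0, 49.7]
wrist_force: [-0.2, -0.6, 0.4]
opening: 0.0599
grasp_force: 0.0
```

The TCP is already below table level with no contact, so the offset is real. I'll go on in small steps.

>>> {"method": "servo_tool", "body": {
  "moves": [
    [0,0,-0.2,0],
    [0,0,-0.4,0],
    [0,0,-0.6,0],
    [0,0,-0.6,0],
    [0,0,-0.6,0]
  ]
}}

```text
time: 16.15
ee_pos: [0.3832, -0.0002, -0.0193]
tcp_rot: [-180.0, 0.0, 49.7]
wrist_force: [-0.6, -0.5, -0.3]
opening: 0.0598
grasp_force: 0.0
```

>>> {"method": "servo_tool", "body": {
  "moves": [
    [0,0,-0.1,0],
    [0,0,-0.2,0],
    [0,0,-0.3,0],
    [0,0,-0.3,0]
  ]
}}

```text
time: 16.48
ee_pos: [0.3832, -0.0002, -0.0223]
tcp_rot: [-180.0, 0.0, 49.7]
wrist_force: [-0.5, -0.9, -0.2]
opening: 0.0598
grasp_force: 0.0
```

>>> {"method": "servo_tool", "body": {
  "moves": [
    [0,0,-0.1,0],
    [0,0,-0.2,0],
    [0,0,-0.3,0],
    [0,0,-0.3,0]
  ]
}}

```text
time: 16.82
ee_pos: [0.3832, -0.0002, -0.0253]
tcp_rot: [-180.0, 0.0, 49.7]
wrist_force: [-0.6, -0.0, 0.5]
opening: 0.0595
grasp_force: 0.0
```

>>> {"method": "servo_tool", "body": {
  "moves": [
    [0,0,-0.1,0],
    [0,0,-0.2,0],
    [0,0,-0.2,0]
  ]
}}

```text
time: 17.07
ee_pos: [0.3832, -0.0002, -0.0273]
tcp_rot: [-180.0, 0.0, 49.7]
wrist_force: [0.3, 0.6, -0.9]
opening: 0.0595
grasp_force: 0.0
```

>>> {"method": "servo_tool", "body": {
  "moves": [
    [0,0,-0.1,0],
    [0,0,-0.2,0],
    [0,0,-0.2,0]
  ]
}}

```text
time: 17.32
ee_pos: [0.3834, -0.0002, -0.028]
tcp_rot: [180.0, -0.0, 49.7]
wrist_force: [-6.1, -0.4, 14.6]
opening: 0.0597
grasp_force: 7.3
```

Contact is at TCP z = −0.028, so the tips sit 27.7 mm behind the TCP at a 60 mm opening. Tips 21-22 mm above the dish's underside (z≈0.102) therefore need TCP z≈0.074. I'll rise, go over the dish, open and descend.

>>> {"method": "servo_tool", "body": {
  "moves": [
    [0,0,3,0],
    [0,0,7,0],
    [0,0,11,0],
    [0,0,15,0],
    [0,0,19,0],
    [2,1,21.5,0],
    [5,2,22.5,0],
    [8.5,3.5,22.5,0],
    [12,5,22.5,0],
    [15,6.2,22.5,0],
    [16.5,6.7,22.5,0],
    [17,6.9,21,0],
    [17,6.9,19,0],
    [17,6.9,17,0],
    [17,6.9,15.5,0],
    [17,6.9,15,0],
    [17,6.9,15,0],
    [17,6.9,15,0]
  ],
  "claw": 0,
  "force": 30
}}

```text
time: 18.82
ee_pos: [0.5534, 0.0688, 0.1215]
tcp_rot: [180.0, -0.0, 49.7]
wrist_force: [0.4, 1.1, 0.9]
opening: 0.0855
grasp_force: 0.0
```

```bash
python3 - <<'E'
from h import *
import pickle
camera('wrist')
o=get_obs();im=camera('wrist');save(im,'w7');pickle.dump(o,open('w7.pkl','wb'));print(o['time'],o['ee_pos'],o['tcp_rot'],o['opening'])
p=pose('wrist',o);u,v=proj([.5535,.068,.11],p)[0].astype(int);print(u,v)
i=im.copy()
for r,z,c in((.029,.12,(255,0,0)),(.067,.064,(0,255,0))):
    a=np.linspace(0,6.28,40);P=np.c_[.5535+r*np.cos(a),.068+r*np.sin(a),0*a+z]
    for q in proj(P,p): cv2.circle(i,tuple(int(round(k)) for k in q),0,c,-1)
cv2.imwrite('pics/crop7.png',cv2.resize(i[max(v-110,0):v+110,u-146:u+146,::-1],(796,600),interpolation=cv2.INTER_NEAREST))
E
```

```text
18.8667 [0.55369568 0.06884132 0.12202152] [ 1.79949528e+02 -5.42796991e-02  4.96601214e+01] 0.08562434740167184
257 217
```

View pics/crop7.png

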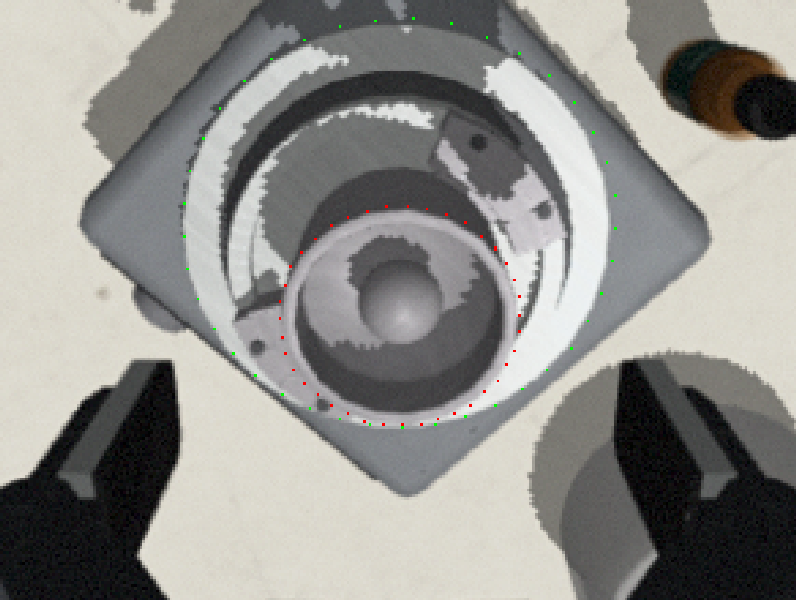

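The predicted rim (red) lies on the dish's rim to about 1 px. The ball is in the middle, the fingers at (150,380) and (645,380) sit symmetrically between the catches, and the dish centre is at (400,315). I'll descend and close gently in stages.

>>> {"method": "servo_tool", "body": {
  "moves": [
    [0,0,-1,0],
    [0,0,-2,0],
    [0,0,-3,0],
    [0,0,-3.8,0],
    [0,0,-4.3,0],
    [0,0,-4.6,0],
    [0,0,-4.6,0],
    [0,0,-4.6,0]
  ]
}}

```text
time: 19.58
ee_pos: [0.5533, 0.0688, 0.0749]
tcp_rot: [-180.0, 0.0, 49.7]
wrist_force: [-0.7, 0.1, 0.6]
opening: 0.0853
grasp_force: 0.0
```

>>> {"method": "servo_tool", "body": {
  "moves": [
    [0,0,0,0],
    [0,0,0,0],
    [0,0,0,0],
    [0,0,0,0],
    [0,0,0,0]
  ],
  "claw": 0.27,
  "force": 25
}}

```text
time: 20.0
ee_pos: [0.5534, 0.0688, 0.0751]
tcp_rot: [180.0, -0.0, 49.7]
wrist_force: [-0.1, 0.4, 0.8]
opening: 0.0622
grasp_force: 0.0
```

>>> {"method": "servo_tool", "body": {
  "moves": [
    [0,0,0,0],
    [0,0,0,0],
    [0,0,0,0]
  ],
  "claw": 0.3,
  "force": 25
}}

```text
time: 20.25
ee_pos: [0.5533, 0.0688, 0.0749]
tcp_rot: [180.0, -0.0, 49.7]
wrist_force: [0.0, 0.4, 0.5]
opening: 0.0598
grasp_force: 0.1
```

>>> {"method": "servo_tool", "body": {
  "moves": [
    [0,0,0,0],
    [0,0,0,0],
    [0,0,0,0]
  ],
  "claw": 0.32,
  "force": 25
}}

```text
time: 20.5
ee_pos: [0.5535, 0.0687, 0.0751]
tcp_rot: [180.0, -0.0, 49.7]
wrist_force: [1.5, -1.4, 1.1]
opening: 0.0581
grasp_force: 3.7
```

>>> {"method": "servo_tool", "body": {
  "moves": [
    [0,0,0,0],
    [0,0,0,0],
    [0,0,0,0]
  ],
  "claw": 0.34,
  "force": 25
}}

```text
time: 20.75
ee_pos: [0.5536, 0.0687, 0.0753]
tcp_rot: [180.0, -0.0, 49.7]
wrist_force: [1.0, -2.4, 4.2]
opening: 0.0572
grasp_force: 27.1
```

Gripped. I'll firm up the grip and turn slowly.

>>> {"method": "servo_tool", "body": {
  "moves": [
    [0,0,0,0],
    [0,0,0,0],
    [0,0,0,0.01],
    [0,0,0,0.03],
    [0,0,0,0.06],
    [0,0,0,0.1],
    [0,0,0,0.14],
    [0,0,0,0.18],
    [0,0,0,0.22],
    [0,0,0,0.26],
    [0,0,0,0.3],
    [0,0,0,0.34],
    [0,0,0,0.38],
    [0,0,0,0.41],
    [0,0,0,0.43],
    [0,0,0,0.44],
    [0,0,0,0.44]
  ],
  "claw": 0.45,
  "force": 40
}}

```text
time: 22.17
ee_pos: [0.5535, 0.069, 0.0754]
tcp_rot: [180.0, -0.0, 74.9]
wrist_force: [0.6, 0.4, 6.9]
opening: 0.0569
grasp_force: 41.7
```

>>> {"method": "servo_tool", "body": {
  "moves": [
    [0,0,0,0.01],
    [0,0,0,0.03],
    [0,0,0,0.06],
    [0,0,0,0.1],
    [0,0,0,0.14],
    [0,0,0,0.18],
    [0,0,0,0.22],
    [0,0,0,0.26],
    [0,0,0,0.3],
    [0,0,0,0.34],
    [0,0,0,0.38],
    [0,0,0,0.42],
    [0,0,0,0.46],
    [0,0,0,0.5],
    [0,0,0,0.54],
    [0,0,0,0.57],
    [0,0,0,0.59],
    [0,0,0,0.6],
    [0,0,0,0.6]
  ]
}}

```text
time: 23.75
ee_pos: [0.5534, 0.0691, 0.0754]
tcp_rot: [180.0, -0.0, 109.3]
wrist_force: [-0.4, 0.5, 5.8]
opening: 0.057
grasp_force: 41.7
```

>>> {"method": "servo_tool", "body": {
  "moves": [
    [0,0,0,0.01],
    [0,0,0,0.03],
    [0,0,0,0.06],
    [0,0,0,0.1],
    [0,0,0,0.14],
    [0,0,0,0.18],
    [0,0,0,0.22],
    [0,0,0,0.26],
    [0,0,0,0.3],
    [0,0,0,0.34],
    [0,0,0,0.38],
    [0,0,0,0.42],
    [0,0,0,0.46],
    [0,0,0,0.49],
    [0,0,0,0.51],
    [0,0,0,0.52],
    [0,0,0,0.52],
    [0,0,0,0.52],
    [0,0,0,0.52]
  ]
}}

```text
time: 25.33
ee_pos: [0.5534, 0.0691, 0.0754]
tcp_rot: [180.0, 0.0, 139.1]
wrist_force: [-0.6, -0.1, 5.1]
opening: 0.0567
grasp_force: 41.7
```

>>> {"method": "servo_tool", "body": {
  "moves": [
    [0,0,0.05,0],
    [0,0,0.15,0],
    [0,0,0.3,0],
    [0,0,0.45,0],
    [0,0,0.5,0],
    [0,0,0.5,0]
  ]
}}

```text
time: 25.83
ee_pos: [0.5532, 0.0688, 0.0798]
tcp_rot: [-180.0, -0.0, 139.0]
wrist_force: [-0.2, -0.5, -3.3]
opening: 0.057
grasp_force: 43.1
```

The reading is −3.3 N, close to the weight of dish and ball, so it is free. I'll lift smoothly to about 10 cm above the seat.

>>> {"method": "servo_tool", "body": {
  "moves": [
    [0,0,0.1,0],
    [0,0,0.3,0],
    [0,0,0.7,0],
    [0,0,1.2,0],
    [0,0,1.8,0],
    [0,0,2.4,0],
    [0,0,3,0],
    [0,0,3.6,0],
    [0,0,4.2,0],
    [0,0,4.8,0],
    [0,0,5.4,0],
    [0,0,6,0],
    [0,0,6.6,0],
    [0,0,7.2,0],
    [0,0,7.8,0],
    [0,0,8.4,0],
    [0,0,8.9,0],
    [0,0,9.2,0],
    [0,0,9.4,0],
    [0,0,9.5,0]
  ]
}}

```text
time: 27.5
ee_pos: [0.5533, 0.0688, 0.1751]
tcp_rot: [180.0, 0.0, 139.0]
wrist_force: [0.4, 1.2, -2.5]
opening: 0.0572
grasp_force: 43.1
```

>>> {"method": "servo_tool", "body": {
  "moves": [
    [0,0,0,0],
    [0,0,0,0],
    [0,0,0,0],
    [0,0,0,0],
    [0,0,0,0],
    [0,0,0,0],
    [0,0,0,0],
    [0,0,0,0],
    [0,0,0,0],
    [0,0,0,0],
    [0,0,0,0],
    [0,0,0,0]
  ]
}}

```text
time: 28.5
ee_pos: [0.5533, 0.0688, 0.1749]
tcp_rot: [180.0, -0.0, 139.0]
wrist_force: [-1.8, -0.9, -3.8]
opening: 0.0571
grasp_force: 43.1
```

```bash
python3 - <<'E'
from h import *
o=get_obs();im=camera('wrist');save(im,'w8');print(o['time'],o['ee_pos'],o['tcp_rot'],o['wrist_force'],o['grasp_force'])
# dish axis & ball check by circles, no viewing
p=pose('wrist',o);e=np.array(o['ee_pos']); b=e[2]-.075+.08
for n,z in(('rim',b+.04),('ball',b+.027)): print(n,proj([e[0],e[1],z],p))
c=cv2.HoughCircles(cv2.GaussianBlur(cv2.cvtColor(im,cv2.COLOR_RGB2GRAY),(5,5),0),cv2.HOUGH_GRADIENT,1,15,param1=80,param2=18,minRadius=12,maxRadius=60)
if c is not None: print(c[0][:12].round(1))
E
```

```text
28.5 [0.55327522 0.06879988 0.1748936 ] [ 1.79999713e+02 -9.49876383e-04  1.39042751e+02] [-1.76158222 -0.93984933 -3.80880249] 43.13722895073056
rim [[255.49826455 264.54052958]]
ball [[255.52304067 250.60554032]]
[[253.5 172.5  51.6]
 [257.5 271.5  58.3]
 [253.5 237.5  50.5]
 [250.5 188.5  58.3]
 [252.5 256.5  53.9]
 [256.5 145.5  58.3]
 [230.5 178.5  58.3]
 [289.5 181.5  58.3]
 [136.5 274.5  56.1]
 [155.5 253.5  47.1]
 [276.5 163.5  56.1]
 [266.5 248.5  33.8]]
```

```bash
python3 - <<'E'
from h import *
im=cv2.imread('pics/w8.png',0)[205:305,200:312]
c=cv2.HoughCircles(cv2.GaussianBlur(im,(5,5),0),cv2.HOUGH_GRADIENT,1,4,param1=60,param2=10,minRadius=15,maxRadius=24)
print((c[0][:6]+[200,205,0]).round(1))
print(im[::6,::6])
E
```

```text
[[257.5 252.5  20. ]
 [256.5 248.5  16.8]
 [254.5 256.5  15.5]
 [228.5 280.5  20. ]
 [220.5 264.5  20.1]
 [279.5 281.5  16.8]]
[[227 244 222 219  78  79  76  82  80  82  77  77  77  79  77  74 109 109
  144]
 [154 247 245  75  77  80  77  81  79  79  79  76  80  81  78  80  72 199
  237]
 [238 147 188  79  74  77  91 106 103 110 102 106 107  89  72  78  77 238
  236]
 [238 237  71  75 106 105  97 135  95  96 100  98  96  95 102  85  74 179
  143]
 [240 239  73 108 103 101 100 104 107 104 103 101 101 101  97 103 106  77
  141]
 [ 19 107 105  98 104 104 103 100  71  81  81  78 101  99 120 190 103  99
   76]
 [ 21 101  97  96 100 101 117  83  92  96  95  90  77 102 104 197 188  99
   70]
 [ 13 111  91  97  99 113 166  94 100 106 101 102  95 103 212 198 185 106
  104]
 [ 48 100  89 104  99 103 165  97 103 109 111 105 103 236 218 204 196 104
  102]
 [ 79  97  71 102 103 101 108 174 107 108 110 104 130 222 222 200 183 101
  196]
 [ 84  70  73  99 103 104 107 157 192 127 126 166 126 211 206 195 149 100
  187]
 [ 36 103  70  69 103 106 103 110 131 187 173 174 190 193 190 179  96  90
  186]
 [  7 177  68  74  80 105 109 112 113 116 112 112 110 178 151  88  97 105
  185]
 [115 190 108  75  82  78  86 106 113 106 112 102 106  78  81  90  94 198
  177]
 [240 237 183  70  75  75  77  77  82  76  75  75  79  77  88  91 165 185
  111]
 [238 237 239 181  83  74  77  82  78  79  79  81  79  80  85 159 192 209
  135]
 [238 236 236 238 195 169  82  77  80  79  86  84  76 106 188 152 139  99
   86]]
```

The ball shows at (257.5,252.5) with radius 20, against an expected (255.5,250.6). That is about 1 mm from the middle, and the dish is level and still. Handing in.

```bash
python3 -c "
from workcell import *
print(job_done())"
```

```text
the job is handed in; nothing more can be done
None
```

I handed the job in at about 28.5 s: the cover stands released on the table about 21 cm from the mill, and the gripper holds the dish, turned about 89°, level and still about 10 cm above its seat with the ball about 1 mm from the middle; the judge's verdict was not shown.

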